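# Lock the vial carousel on its drive shaft with the hairpin clip

### The arm

A 6-joint arm with a two-finger parallel gripper is mounted at the origin on a cart in front of the work surface, level with it; the furniture and walls round the work are solid. World frame = base frame: x ahead of the robot, y to its left, z up, the work surface at z = 0. Lengths are in m, angles in rad, forces in N, time in s.
With the tool pointing down it reaches from about 0.35 to 0.775 m from the base axis. Payload 5.5 kg.
Tool frame: the origin (TCP) lies at the very end of the fingers, on their centre line; the grasp point (between the pads) lies 19 mm behind it; z points along the fingers, x is the direction in which the jaws open and shut, and the axes are right-handed (so a half turn about z gives the same grasp; the last joint's range is limited). The gripper opens to 85 mm and grips with 20 to 120 N. Pads are 22 mm wide; open, the fingers measure 114 mm over their backs; the gripper's body (76 mm by 85 mm) begins 54 mm behind the grasp point. The pads swing forward as they close: fully open they stand 13 mm farther back than shut.
Start: joints at [1.094, 0.313, 0.046, 1.304, 0, 1.431], TCP at [0.19, 0.543, 0.231] pointing down, gripper open.
Joint ranges: [-2.76, 2.76], [-0.86, 1.69], [-1.03, 1.26], [-2.2, 2.34], [-1.47, 1.5], [-3.14, 3.14]. Speed limits (rad/s): [2.57, 2.57, 3.14, 3.14, 3.14, 3.14].

### API

Orientations are given as a unit quaternion [w, x, y, z].
In Python, from cell import get_obs, capture, sign_off gives the robot as it stands.
- The arm moves only by the shell command python3 -m pendant 'ROWS' [FORCE]. ROWS is a JSON object of lists of equal length, an entry for each row: "delta_pos": the shift along the world's x, y, z each as a share of 0.04 m, from -1 to 1, a list of three; "rotation": the turn, a rotation vector about the world's x, y, z each as a share of 6 degrees, from -1 to 1, a list of three; "hand": the gripper's target within -1 to 1 (fully open at 1, half-way at 0, shut at -1). In form: {"delta_pos": [[x, y, z], ...], "rotation": [[ax, ay, az], ...], "hand": [hand, ...]}. A call has 1 to 10 rows; each row shifts and turns the commanded pose from where the row before left it; what a row does not reach is not made up. A row lasts 1/12 s, in which the tool goes at most 41.7 mm and 7.16 degrees, less where a joint would pass 70% of its speed; a pose out of reach is approached as far as the arm can. A call with a number of a shift or a turn outside -1 to 1 is refused whole. A call with a gripper value outside its range is refused whole. The fingers move at their own pace and stop on an object; FORCE is the grip in N (left out, the last holds). Time passes only in rows, so rows that do not move let the fingers close. It gives the time, the measured TCP pose, the force and the opening at its end, in the units of the state.
- get_obs(): the state, without advancing time (a new reading comes with each control period).
- capture(name): name is "side" or "top"; returns a dict with "image" (480x640x3 uint8, red, green, blue), "z_map" (480x640 float32, m along the optical axis (not along the pixel's ray), 0 where there is no reading), "K" (3x3 intrinsics, pixels), "world_from_camera" (4x4, takes a point from camera to world coordinates). Camera axes: x right, y down, z forward; pixel columns grow to the right and rows downward; lengths in m; the calibration is good to about 2 mm. A picture is of the moment at which its call begins.
- sign_off(): hands the job in, once; it reports no verdict.
The state is a dict: "clock": time; "q": joint angles; "qd": joint speeds; "effort": joint torques, N m; "tcp_pos": TCP position; "orientation": TCP orientation; "ft_force": force on the tool from outside, world axes, zero at the start; "ft_torque": the same for the moment, N m; "grip_width": finger opening in m.
Only numpy, scipy, OpenCV 4.12 (cv2) and the standard library are available. Lean on these libraries where they do the work, as an engineer would, in place of code of your own. Each camera call takes 0.05 s, during which the arm holds its last target.

### The job

The vial carousel is standing on top of the drive's key instead of over it. Turn it on the shaft until its hub drops fully home over the key, then push the spring hairpin clip that is started in the hub's cross hole right through the shaft until its bow snaps round the hub. Leave both at rest like that, and do not disturb the things around.

Things in the scene. Friction and masses are not known exactly. Their poses are not given: they have to be found in the camera images.
- drive: fixed white drive unit, 196 x 206 mm; its front with grey panel and black knob faces its own -x. In its middle stands a steel shaft, 16 mm diameter, top 130 mm above the bench, on an aluminium bearing seat at 66 mm. Origin: on the bench under the shaft; z up along the shaft. The shaft has a 9 mm cross hole along the drive's y axis, 97 mm above the bench
- drive_key (a point): middle of the top of the steel drive key, 76 mm above the bench: a bar 50 mm long, 14 mm wide, 10 mm high, that lies across the shaft on the bearing seat along the drive's x axis. The carousel's hub hides it
- carousel: loose round aluminium plate (230 mm diameter, 6 mm thick, about 0.9 kg) on a hub that turns and slides freely on the shaft. Origin: centre of the hub's underside, on the shaft; z up. The plate's upper face is 28 mm above the origin; on it stands the hub's grey boss, 48 mm diameter, 22 mm high, with a 7.5 mm cross hole along the carousel's x axis, its lower edge level with the plate
- hub_slot (a point): middle of the slot in the hub's underside (at the carousel's origin), along the carousel's y axis, 17.5 mm wide, 11 mm deep. At the start the hub rests on the key, 76 mm above the bench. Once the slot lies along the key, either way round, within about 4 degrees, the hub falls by its own weight to 66 mm and can then hardly turn; only then do the holes of boss and shaft meet
- post_a (a point): one of two equal black lifting posts on the plate, 18 mm diameter, 40 mm high, with a 26 mm foot 3 mm high; point half-way up (20 mm above the plate), 75 mm from the shaft on the carousel's +y side
- post_b (a point): the other post, 75 mm from the shaft on the carousel's -y side
- cross_hole (a point): point on the carousel's axis at the height of the clip's leg, 3 mm above the plate: where clip_home must end
- clip_home (a point): on the loose spring steel hairpin clip (104 mm long, 6 mm wire), which lies flat on the plate on the carousel's -x side, straight leg along the carousel's +x, its tip already in the boss's hole, 48 to 51 mm short of home. Point on the leg's centre line abreast of the bow's middle; x along the leg to its tip, y to the bow, z up. It is on the shaft's axis when the clip is home
- clip_eye (a point): middle of the clip's eye, the double coil at its rear end: 22 mm outer diameter, 12 mm high, standing on the plate, in line with the leg, 54 mm behind clip_home. Its rear, where to push, is 65 mm behind clip_home. The bow springs open over the boss on the way, which takes 5 to 15 N
- clip_tip (a point): tip of the straight leg, 39 mm ahead of clip_home; it sticks out 15 mm beyond the boss when the clip is home
- clip_bow (a joint): how far the clip's bow is sprung open about the eye, rad: 0 relaxed, about 0.1 as it passes over the boss
- beaker: bystander: small glass beaker, 54 mm wide, 69 mm high; origin under its centre
- dropper_bottle: bystander: dropper bottle, 37 mm wide, 133 mm high; origin under its centre
- petri_1: bystander: petri dish, 91 mm wide, 15 mm high; origin under its centre
- pack_2: bystander: small carton, 27 x 62 mm, 76 mm high; origin under its centre
Not all that is in view belongs to the job. Leave any green or yellow look-alike of the part that bears clip_home alone.

How it is judged:
On the way:
1. the carousel's hub has dropped home over the key (z of carousel in the frame of drive below 0.0685 m and angle between the y axis of carousel and the x axis of drive, either way round below 0.12 rad), for 0.2 s.
At the end, for the whole second after the job is handed in: the hub is home on the seat (origin within 2.5 mm of 66 mm, slot along the key within 7 degrees), the clip's leg is through the cross hole with clip_home within 5 mm of cross_hole, the bow has closed again behind the boss (below 0.04 rad), and carousel and clip are at rest (all of step 1 and distance between clip_home and cross_hole below 0.005 m and angle between the x axis of clip_home and the x axis of carousel, either way round below 0.2 rad and value of joint clip_bow below 0.04 rad and linear speed of each of carousel, clip below 0.02 m/s); the robot touches nothing.
It fails at once if a bystander is moved by more than 30 mm (distance of any of beaker, dropper_bottle, petri_1, pack_2 from where it was at the start of the episode above 0.03 m).
It also fails if it takes over 42 s, if anything falls off the work surface, if the arm or the gripper's body presses on something with over 40 N, if the wrist force passes 120 N, or if a joint passes its speed limit or range.

## Working session

There is one attempt and no reset: what is moved stays moved. The work goes in short steps, Python scripts to look and compute and a shell command to move; the robot and the scene stay as the last step left them, time stands still between calls to the robot, and variables do not carry over. Pictures are saved under pics/ and viewed, and the job is handed in when it is done.

```bash
mkdir -p pics; ls
cat > h.py <<'E'
import numpy as np,cv2
from cell import get_obs,capture,sign_off
def snap(n,tag):
    c=capture(n); np.savez(f'{tag}.npz',**c); cv2.imwrite(f'pics/{tag}.png',c['image'][...,::-1]); return c
def load(tag): return dict(np.load(f'{tag}.npz'))
def plane(c,u,v,z):
    T=c['world_from_camera'];K=c['K'];d=T[:3,:3]@np.linalg.inv(K)@np.array([u,v,1.]);o=T[:3,3]
    return o+d*(z-o[2])/d[2]
def depth(c,u,v):
    T=c['world_from_camera'];K=c['K'];z=c['z_map'][int(v),int(u)]
    return T[:3,:3]@(np.linalg.inv(K)@np.array([u,v,1.])*z)+T[:3,3]
def cloud(c):
    v,u=np.mgrid[:480,:640];K=c['K'];T=c['world_from_camera'];z=c['z_map']
    p=np.stack([(u-K[0,2])/K[0,0]*z,(v-K[1,2])/K[1,1]*z,z],-1)
    return p@T[:3,:3].T+T[:3,3]
def proj(c,p):
    T=np.linalg.inv(c['world_from_camera']);q=c['K']@(T[:3,:3]@np.asarray(p)+T[:3,3]);return q[:2]/q[2]
E
python3 - <<'E'
from h import *
o=get_obs();print(o)
for n in('top','side'):
    c=snap(n,n+'0');print(n,c['K'].tolist(),c['world_from_camera'].round(3).tolist())
E
```

```text
pics
{'clock': 0.0, 'q': array([ 1.09439143e+00,  3.14002787e-01,  4.49491345e-02,  1.30357180e+00,
       -1.39192934e-05,  1.43119457e+00]), 'qd': array([ 1.06921632e-03,  7.71325977e-05, -8.56594647e-04, -2.56542716e-04,
       -4.90528522e-04,  1.53710055e-03]), 'effort': array([-4.50801999e-04, -4.80622315e+01,  2.98532706e+01,  1.92543631e-02,
        4.52744018e-05,  1.35347162e-05]), 'tcp_pos': array([0.18979714, 0.54222804, 0.23039529]), 'orientation': array([ 4.26391656e-04,  8.15619523e-01,  5.78587900e-01, -8.09110087e-04]), 'ft_force': array([-0.49508835, -0.35805195, -0.46659403]), 'ft_torque': array([ 0.02267004, -0.05750453,  0.01030124]), 'grip_width': 0.08605413026186144}
top [[457.05577349467796, 0.0, 325.2009237306318], [0.0, 457.05577349467796, 241.0641388962164], [0.0, 0.0, 1.0]] [[-0.005, -0.996, 0.091, 0.485], [-1.0, 0.007, 0.024, -0.061], [-0.025, -0.091, -0.996, 1.059], [0.0, 0.0, 0.0, 1.0]]
side [[552.8538923567662, 0.0, 331.76538128787666], [0.0, 552.8538923567662, 240.413655896695], [0.0, 0.0, 1.0]] [[-1.0, 0.005, 0.013, 0.566], [-0.007, 0.607, -0.795, 1.142], [-0.012, -0.795, -0.606, 1.011], [0.0, 0.0, 0.0, 1.0]]
```

View pics/top0.png

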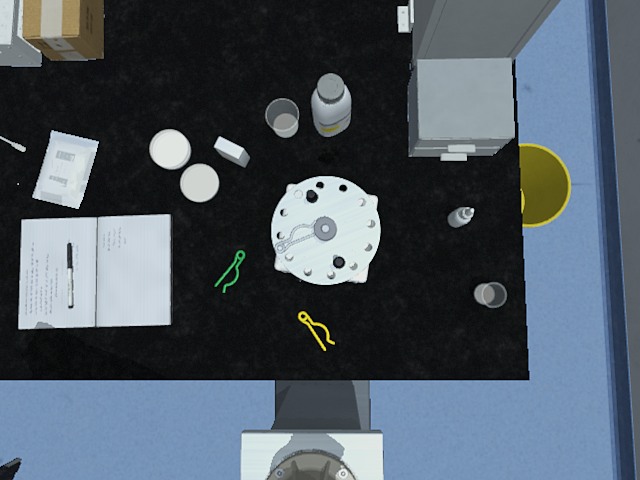

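View pics/side0.png

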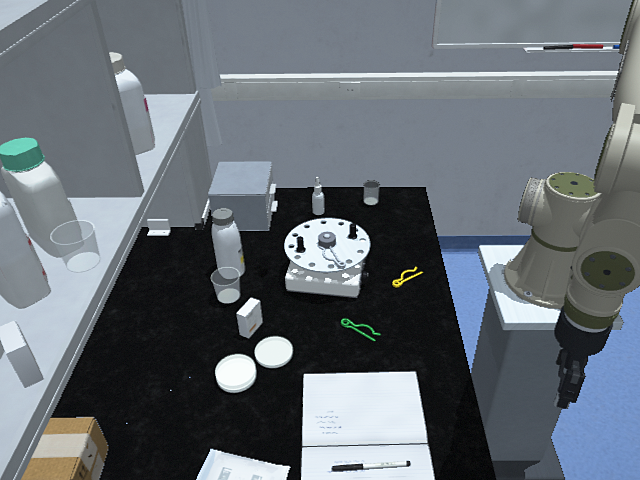

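The top view shows the plate centred near (325,230), with the grey clip at (278,247) to (325,228). The posts are near (311,196) and (339,262). The green look-alike is at (232,268) and the yellow one at (317,330); both lie on the bench, so I leave them alone. Next I enlarge the plate.

Run:
```python
from h import *
c=load('top0');i=c['image'][160:300,250:400,::-1];cv2.imwrite('pics/topc.png',cv2.resize(i,None,fx=4.2,fy=4.2,interpolation=cv2.INTER_CUBIC))
c=load('side0');i=c['image'][205:310,270:385,::-1];cv2.imwrite('pics/sidec.png',cv2.resize(i,None,fx=5.5,fy=5.5,interpolation=cv2.INTER_CUBIC))
```

```text
(no output)
```

View pics/topc.png

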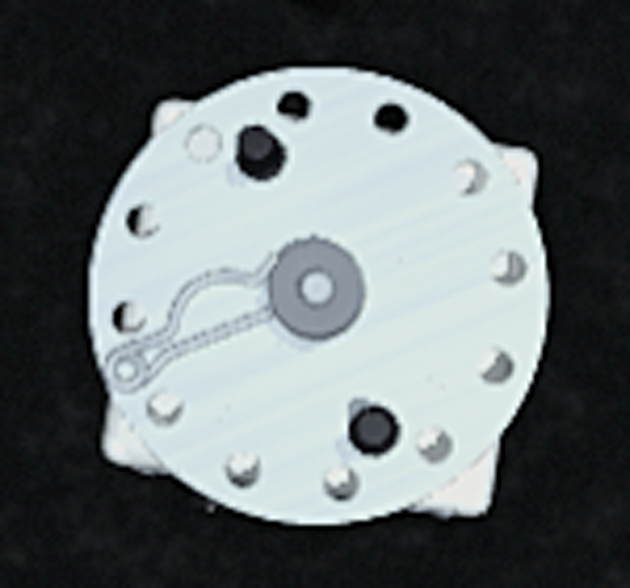

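View pics/sidec.png

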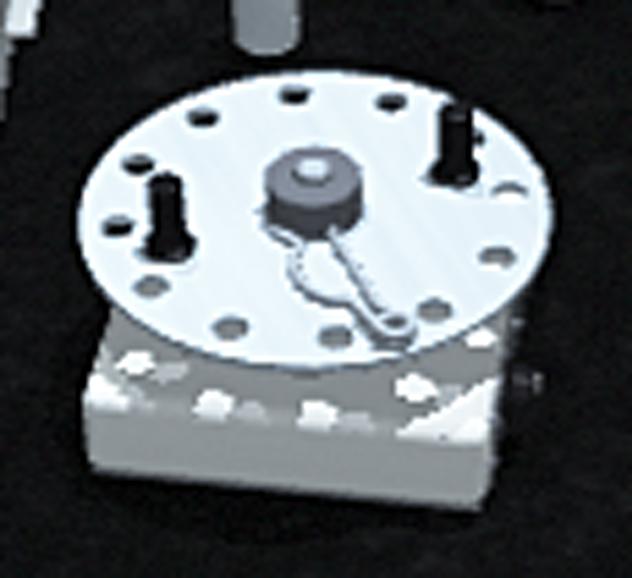

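Run:
```python
from h import *
c=load('top0');d=load('side0')
# plate: bright mask at plate height
for c,n in((c,'top'),(d,'side')):
    P=cloud(c);g=c['image'].astype(int)
    m=(abs(P[...,2]-0.104)<0.006)&(P[...,0]>.3)&(P[...,0]<.7)&(P[...,1]<.1)&(P[...,1]>-.25)
    cs,_=cv2.findContours(m.astype(np.uint8),0,1);k=max(cs,key=cv2.contourArea)[:,0]
    w=np.array([plane(c,u,v,.104)[:2] for u,v in k]).astype(np.float32)
    print(n,'plate z',np.median(P[m][:,2]),'circ',cv2.minEnclosingCircle(w), cv2.fitEllipse(w))
    # dark posts
    dk=(g.max(2)<60)&(P[...,2]>.112)&(P[...,2]<.16)&(P[...,0]>.3)&(P[...,0]<.7)&(P[...,1]<.1)&(P[...,1]>-.25)
    nn,l,s,ce=cv2.connectedComponentsWithStats(dk.astype(np.uint8))
    for j in range(1,nn):
        if s[j,4]>8:
            q=P[l==j];top=q[q[:,2]>.135];print('post',s[j,4],ce[j].round(1),q.mean(0).round(4),q[:,2].max().round(4),top.mean(0).round(4))
    b=(abs(P[...,2]-.126)<.006)&(abs(g.max(2)-135)<45)&(np.hypot(P[...,0]-.49,P[...,1]+.06)<.06)
    nn,l,s,ce=cv2.connectedComponentsWithStats(b.astype(np.uint8));j=1+s[1:,4].argmax();print('boss',s[j],ce[j],P[l==j].mean(0))
P=cloud(d)
m=(P[...,2]>.012)&(P[...,2]<.04)&(P[...,0]>.35)&(P[...,0]<.62)&(P[...,1]<.06)&(P[...,1]>-.2)
q=P[m];print(len(q),q.min(0),q.max(0))
f=q[q[:,1]>np.percentile(q[:,1],40)]
L=cv2.fitLine(q[:,:2].astype(np.float32),cv2.DIST_HUBER,0,.005,.005).ravel();print('face line',L,np.degrees(np.arctan2(L[1],L[0])))
```

```text
top plate z 0.10395742834631977 circ ((0.5962762832641602, -0.03913353756070137), 0.11494004726409912) ((0.5938674807548523, -0.041450757533311844), (0.21949736773967743, 0.2257423996925354), 159.94432067871094)
post 58 [311.3 195.4] [ 0.6639 -0.011   0.1361] 0.1453 [ 0.6656 -0.0102  0.1419]
post 26 [339.3 262.4] [ 0.5259 -0.0672  0.1424] 0.147 [ 0.5264 -0.0668  0.1435]Traceback (most recent call last):
  File "<stdin>", line 17, in <module>
ValueError: attempt to get argmax of an empty sequence
```

Run:
```python
from h import *
c=load('top0');d=load('side0')
for c,n in((c,'top'),(d,'side')):
    P=cloud(c);g=c['image'].astype(int)
    R=np.hypot(P[...,0]-.596,P[...,1]+.039)
    if n=='side':
        m=(abs(P[...,2]-0.104)<0.006)&(R<.15)
        cs,_=cv2.findContours(m.astype(np.uint8),0,1);k=max(cs,key=cv2.contourArea)[:,0]
        w=np.array([plane(c,u,v,.104)[:2] for u,v in k]).astype(np.float32)
        print(n,'plate z',np.median(P[m][:,2]),'circ',cv2.minEnclosingCircle(w))
    dk=(g.max(2)<70)&(P[...,2]>.112)&(P[...,2]<.16)&(R<.12)
    nn,l,s,ce=cv2.connectedComponentsWithStats(dk.astype(np.uint8))
    for j in range(1,nn):
        if s[j,4]>8:
            q=P[l==j];top=q[q[:,2]>.138];print('post',s[j,4],ce[j].round(1),q.mean(0).round(4),q[:,2].max().round(4),top.mean(0).round(4))
    b=(P[...,2]>.122)&(P[...,2]<.129)&(R<.03)
    print('boss',b.sum(),P[b].mean(0))
    print('shaft top',P[(P[...,2]>.1285)&(R<.02)].mean(0))
    # clip: points just above plate on -x side
    e=(P[...,2]>.1075)&(R>.03)&(R<.12)&(P[...,2]<.125)&(g.max(2)>90)
    print('clip',e.sum(),np.argwhere(e)[:,::-1].min(0),np.argwhere(e)[:,::-1].max(0))
m=(P[...,2]>.012)&(P[...,2]<.045)&(R<.16)
q=P[m];print(len(q),q.min(0),q.max(0))
L=cv2.fitLine(q[:,:2].astype(np.float32),cv2.DIST_HUBER,0,.005,.005).ravel();print('face line',L,np.degrees(np.arctan2(L[1],L[0])))
# top view of drive corners
c=load('top0');P=cloud(c);R=np.hypot(P[...,0]-.596,P[...,1]+.039)
m=(P[...,2]>.03)&(P[...,2]<.08)&(R<.16)&(c['image'].max(2)>100)
print('drive top z',np.percentile(P[m][:,2],[5,50,95]))
r=cv2.minAreaRect(P[m][:,:2].astype(np.float32));print(r)
```

```text
post 78 [311.2 195.1] [ 0.6642 -0.0108  0.1378] 0.1458 [ 0.6659 -0.0097  0.1427]
post 32 [339.1 262.4] [ 0.5259 -0.0667  0.1428] 0.147 [ 0.5262 -0.0664  0.1437]
boss 371 [ 0.59621893 -0.03839591  0.12582762]
shaft top [ 0.5953035  -0.03917793  0.13013403]
clip 435 [275 181] [380 283]
side plate z 0.1038699560709298 circ ((0.5980116128921509, -0.03345920518040657), 0.11965283751487732)
post 69 [352.5 229.4] [ 0.5296 -0.0572  0.1324] 0.15 [ 0.5296 -0.0591  0.1434]
post 65 [300.2 242.7] [ 0.6677 -0.0019  0.1308] 0.1462 [ 0.6682 -0.0036  0.1426]
post 13 [320.2 242.8] [ 0.6161 -0.0179  0.1178] 0.1248 [nan nan nan]
post 14 [329.6 242.4] [ 0.5911 -0.0153  0.1211] 0.1233 [nan nan nan]
boss 139 [ 0.59932331 -0.03193056  0.12563904]
shaft top [ 0.59931437 -0.03585097  0.13057082]
clip 276 [284 218] [368 267]
692 [ 0.49046745 -0.06748476  0.01200214] [0.71093744 0.08162969 0.04496387]
face line [ 0.9893679  -0.14543435  0.624378    0.0631168 ] -8.3624325
drive top z [0.05167557 0.05760988 0.061273  ]
((0.5904107093811035, -0.03834369778633118), (0.20630376040935516, 0.2072945535182953), 81.27667999267578)<stdin>:15: RuntimeWarning: Mean of empty slice.
  ret = um.true_divide(
```

The straight leg lies on the lower side and the bow towards post_a, so the part matches the grey clip in the boss hole. My working numbers:
- **Axis:** about (0.597, -0.037).
- **Post_b:** about (0.527, -0.064), so the slot lies at about 22°.
- **Key:** about -8.5°, so the turn needed is about -30.5°.

I will straddle post_b with the jaws along y and push it +y by about 40 mm.

```bash
python3 -m pendant '{"delta_pos":[[0.5,-0.95,0],[0.5,-0.95,0],[0.5,-0.95,0],[0.5,-0.95,0],[0.55,-0.95,0],[0.55,-0.95,0],[0.55,-0.95,0],[0.55,-0.95,0]],"rotation":[[0,0,0.85],[0,0,0.85],[0,0,0.85],[0,0,0.85],[0,0,0],[0,0,0],[0,0,0],[0,0,0]],"hand":[-0.15,-0.15,-0.15,-0.15,-0.15,-0.15,-0.15,-0.15]}' 30
python3 -m pendant '{"delta_pos":[[0.5,-0.95,0],[0.5,-0.95,0],[0.5,-0.95,0],[0.5,-0.95,0],[0.55,-0.95,0],[0.55,-0.95,0],[0.55,-0.95,0],[0.5,-0.5,0],[0,0,0],[0,0,0]],"rotation":[[0,0,0],[0,0,0],[0,0,0],[0,0,0],[0,0,0],[0,0,0],[0,0,0],[0,0,0],[0,0,0],[0,0,0]],"hand":[-0.15,-0.15,-0.15,-0.15,-0.15,-0.15,-0.15,-0.15,-0.15,-0.15]}'
```

```text
clock: 0.77
tcp_pos: [0.3514, 0.2491, 0.2312]
orientation: [-0.0, 0.7, 0.714, -0.0]
ft_force: [1.6, 0.7, -0.7]
grip_width: 0.0365
clock: 1.6
tcp_pos: [0.5117, -0.0259, 0.2304]
orientation: [-0.001, 0.701, 0.713, -0.0]
ft_force: [-0.6, 0.6, 0.3]
grip_width: 0.0364
```

```bash
python3 -m pendant '{"delta_pos":[[0.2,-0.46,-0.35],[0.2,-0.46,-0.7],[0,0,-0.55],[0,0,0],[0,0,0]],"rotation":[[0,0,0],[0,0,0],[0,0,0],[0,0,0],[0,0,0]],"hand":[-0.15,-0.15,-0.15,-0.15,-0.15]}'
python3 - <<'E'
from h import *
c=snap('side','s1');i=c['image'][150:310,250:410,::-1];cv2.imwrite('pics/s1c.png',cv2.resize(i,None,fx=3.7,fy=3.7,interpolation=cv2.INTER_CUBIC))
E
```

```text
clock: 2.02
tcp_pos: [0.5254, -0.06, 0.1664]
orientation: [-0.002, 0.7, 0.714, -0.001]
ft_force: [-0.0, 0.6, 1.1]
grip_width: 0.0363
```

View pics/s1c.png

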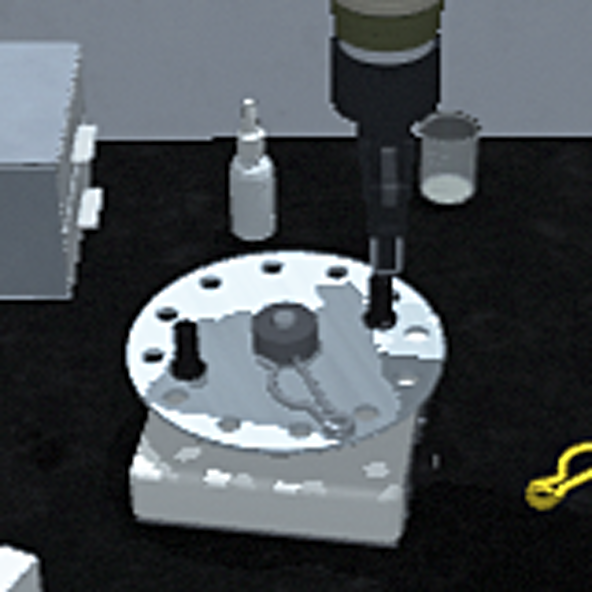

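The fingers (crop 386,250) stand right over post_b (380,300). I lower them around it.

```bash
python3 -m pendant '{"delta_pos":[[0,-0.1,-0.4],[0,0,-0.4],[0,0,-0.4],[0,0,0],[0,0,0]],"rotation":[[0,0,0],[0,0,0],[0,0,0],[0,0,0],[0,0,0]],"hand":[-0.15,-0.15,-0.15,-0.15,-0.15]}'
python3 -m pendant '{"delta_pos":[[0,0.15,0],[0,0.15,0],[0,0.15,0],[-0.02,0.15,0],[-0.02,0.15,0],[0,0.15,0],[0,0.15,0],[0,0,0]],"rotation":[[0,0,0],[0,0,0],[0,0,0],[0,0,0],[0,0,0],[0,0,0],[0,0,0],[0,0,0]],"hand":[-0.15,-0.15,-0.15,-0.15,-0.15,-0.15,-0.15,-0.15]}'
python3 - <<'E'
from h import *
c=snap('side','s2');i=c['image'][150:310,250:410,::-1];cv2.imwrite('pics/s2c.png',cv2.resize(i,None,fx=3.7,fy=3.7,interpolation=cv2.INTER_CUBIC))
E
```

```text
clock: 2.48
tcp_pos: [0.5274, -0.0647, 0.1205]
orientation: [0.0, 0.7, 0.714, 0.0]
ft_force: [0.4, -1.2, 0.3]
grip_width: 0.0366
clock: 3.15
tcp_pos: [0.5259, -0.0218, 0.1193]
orientation: [-0.0, 0.7, 0.714, 0.001]
ft_force: [-1.2, -0.4, -1.0]
grip_width: 0.0361
```

View pics/s2c.png

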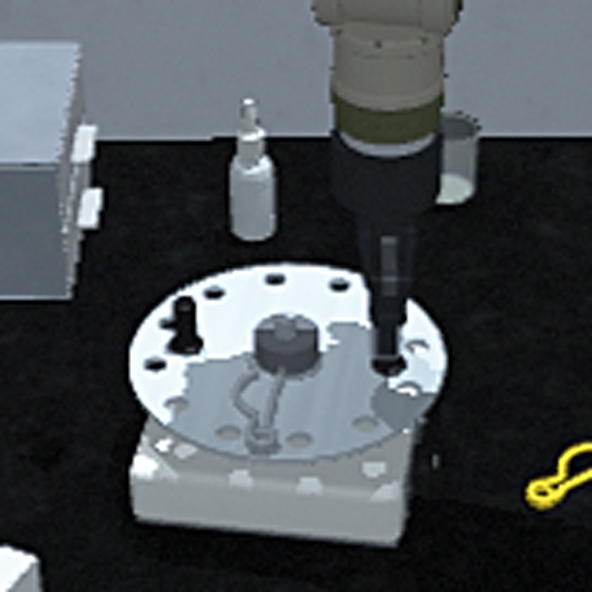

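```bash
cat > st.py <<'E'
from h import *
import sys
def st(tag,zp,ns=('top','side')):
    for n in ns:
        c=snap(n,n+tag)
        P=cloud(c);g=c['image'].astype(int);R=np.hypot(P[...,0]-.596,P[...,1]+.038)
        m=(abs(P[...,2]-.1)<.012)&(R<.11)&(R>.03)&(g.max(2)>100)
        print(n,'plate z',np.median(P[m][:,2]))
        dk=(g.max(2)<75)&(P[...,2]>zp+.01)&(P[...,2]<zp+.048)&(R<.12)
        nn,l,s,ce=cv2.connectedComponentsWithStats(dk.astype(np.uint8))
        for j in range(1,nn):
            if s[j,4]>12: q=P[l==j];q=q[q[:,2]>zp+.034];print('post',s[j,4],ce[j].round(1),q.mean(0).round(4))
if __name__=='__main__': st(sys.argv[1],float(sys.argv[2]))
E
python3 st.py 3 .094
```

```text
top plate z 0.0940854485713507
post 71 [330.9 194. ] [ 0.669  -0.051   0.1338]
side plate z 0.09408171505669277
post 67 [299.4 235.7] [ 0.672  -0.0447  0.1328]
post 23 [332.1 244.3] [nan nan nan]
post 29 [354.1 243.7] [0.5277 0.0085 0.1362]
post 16 [320.9 245.1] [nan nan nan]st.py:12: RuntimeWarning: Mean of empty slice.
  if s[j,4]>12: q=P[l==j];q=q[q[:,2]>zp+.034];print('post',s[j,4],ce[j].round(1),q.mean(0).round(4))
  ret = um.true_divide(
```

Both cameras put the plate at 0.094, so the hub is home, with the slot near -9.5°. Next I lift off, shut the gripper and turn it about -100° so that the pads' 22 mm edge faces the clip's eye.

```bash
python3 -m pendant '{"delta_pos":[[0,-0.1,0.5],[0,0,0.8],[0,0,0.8],[0,0,0.4],[0,0.6,0],[0,0.8,0],[0.2,0.8,0],[0.4,0.8,0],[0.4,0.6,0],[0.4,0.3,0]],"rotation":[[0,0,0],[0,0,0],[0,0,-1],[0,0,-1],[0,0,-1],[0,0,-1],[0,0,-1],[0,0,-1],[0,0,-1],[0,0,-1]],"hand":[-0.15,-0.15,-0.15,-1,-1,-1,-1,-1,-1,-1]}'
python3 -m pendant '{"delta_pos":[[0.3,0,0],[0.3,0,0],[0.3,0,0],[0,0,0],[0,0,0],[0,0,0],[0,0,0],[0,0,0],[0,0,0],[0,0,0]],"rotation":[[0,0,-1],[0,0,-1],[0,0,-1],[0,0,-1],[0,0,-1],[0,0,-1],[0,0,-1],[0,0,-1],[0,0,-0.7],[0,0,0]],"hand":[-1,-1,-1,-1,-1,-1,-1,-1,-1,-1]}'
python3 st.py 4 .094 2>/dev/null
python3 - <<'E'
from h import *
c=load('top4');i=c['image'][150:300,230:400,::-1];cv2.imwrite('pics/t4c.png',cv2.resize(i,None,fx=4,fy=4,interpolation=cv2.INTER_CUBIC))
c=load('side4');i=c['image'][150:310,250:410,::-1];cv2.imwrite('pics/s4c.png',cv2.resize(i,None,fx=3.7,fy=3.7,interpolation=cv2.INTER_CUBIC))
E
```

```text
clock: 4.13
tcp_pos: [0.5822, 0.1315, 0.2194]
orientation: [-0.001, 0.931, 0.366, 0.0]
ft_force: [-0.4, -1.2, 0.9]
grip_width: 0.0001
clock: 4.97
tcp_pos: [0.618, 0.1283, 0.219]
orientation: [-0.0, 0.997, -0.08, -0.0]
ft_force: [-0.3, -0.1, 0.2]
grip_width: 0.0
top plate z 0.093910666061505
post 72 [331.1 194.1] [ 0.6692 -0.0511  0.1337]
post 27 [319.6 265.4] [ 0.5208 -0.0271  0.133 ]
side plate z 0.09399744300628254
post 62 [299.3 236.7] [ 0.6732 -0.0424  0.132 ]
post 72 [354.6 241.4] [ 0.5254 -0.0196  0.1332]
post 31 [327.9 245.6] [nan nan nan]
```

View pics/t4c.png

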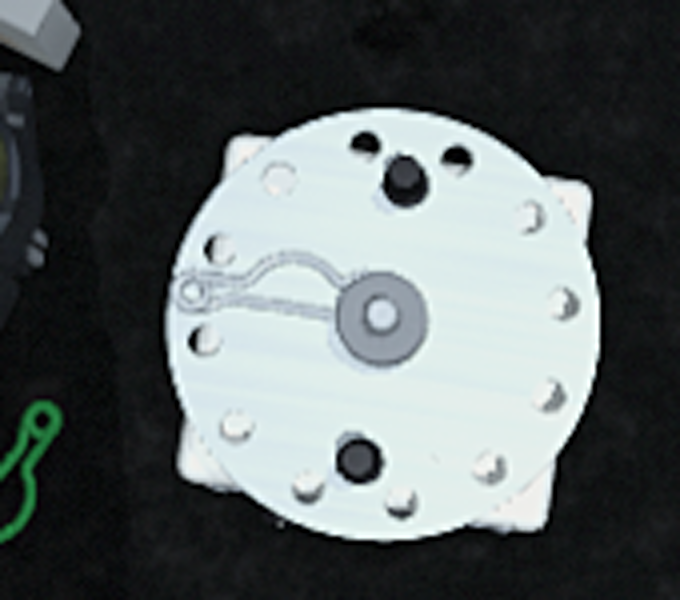

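View pics/s4c.png

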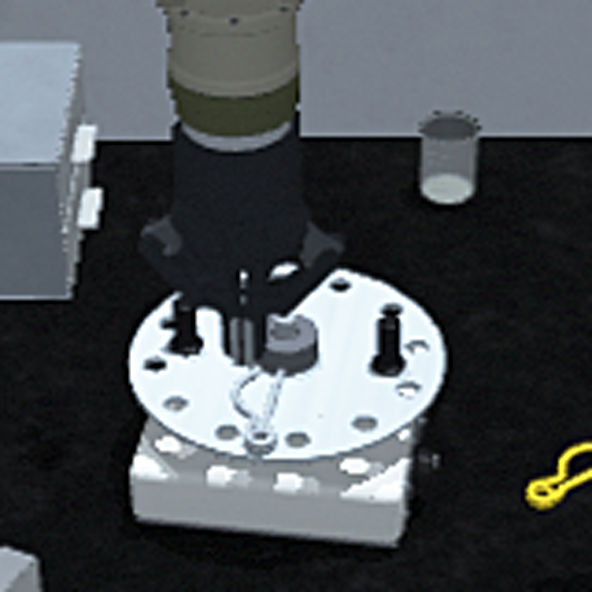

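The clip's eye is at top pixel (278,223) and side pixel (321,268), with the leg running to the boss. The arm is clear and the hub is still seated.

Run:
```python
from h import *
t=load('top4');s=load('side4')
print(plane(t,278.2,222.8,.106),plane(s,320.8,268.1,.106))
for n,(u,v) in {'shaft':(230+382/4,150+315/4)}.items(): print(plane(t,u,v,.130))
print('s',plane(s,250+290/3.7,150+325/3.7,.13))
print(get_obs()['tcp_pos'],get_obs()['ft_force'])
```

```text
[0.61185237 0.06063595 0.106     ] [0.61262207 0.07193247 0.106     ]
[ 0.59556431 -0.03958905  0.13      ]
s [ 0.59417834 -0.02328012  0.13      ]
[0.61790595 0.12836065 0.21909592] [-0.17334965 -0.7425453   1.11373445]
```

```bash
python3 -m pendant '{"delta_pos":[[0.07,-0.3,-0.6],[0,0,-0.8],[0,0,-0.8],[0,0,-0.6],[0,0,-0.25],[0,0,0],[0,0,0]],"rotation":[[0,0,0],[0,0,0],[0,0,0],[0,0,0],[0,0,0],[0,0,0],[0,0,0]],"hand":[-1,-1,-1,-1,-1,-1,-1]}'
python3 - <<'E'
from h import *
o=get_obs();print(o['tcp_pos'],o['ft_force'])
c=snap('side','side5');i=c['image'][150:310,250:410,::-1];cv2.imwrite('pics/s5c.png',cv2.resize(i,None,fx=3.7,fy=3.7,interpolation=cv2.INTER_CUBIC))
c=snap('top','top5');i=c['image'][150:300,230:400,::-1];cv2.imwrite('pics/t5c.png',cv2.resize(i,None,fx=4,fy=4,interpolation=cv2.INTER_CUBIC))
E
```

```text
clock: 5.65
tcp_pos: [0.6208, 0.1166, 0.0977]
orientation: [-0.0, 0.997, -0.079, -0.0]
ft_force: [0.6, -0.2, 0.7]
grip_width: -0.0002
[0.62079066 0.11655471 0.0976823 ] [ 0.62866786 -0.24225586  0.69398668]
```

View pics/s5c.png

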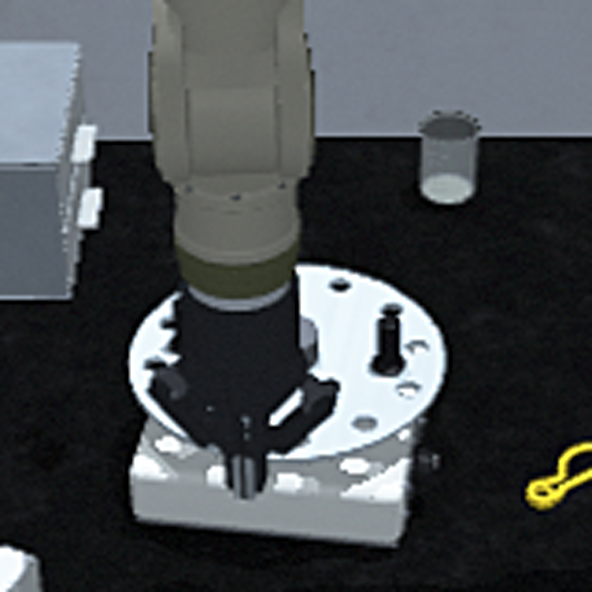

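View pics/t5c.png

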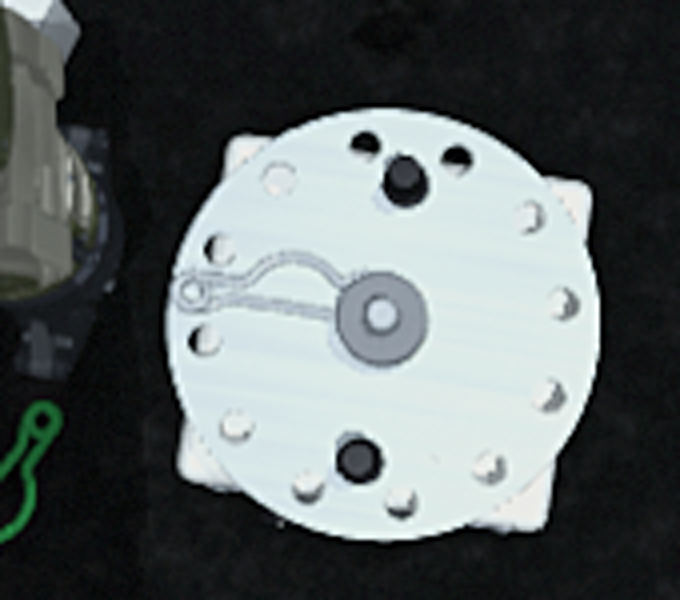

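Run:
```python
from h import *
t=load('top5');s=load('side5')
for p in((.6208,.1166,.0977),(.6208,.1055,.0977),(.6208,.1166,.17)):
  a=proj(t,p);b=proj(s,p);print(a,(a-[230,150])*4,b,(b-[250,150])*3.7)
for n,c in(('t',t),('s',s)):
  P=cloud(c);m=(np.hypot(P[...,0]-.62,P[...,1]-.1166)<.05)&(P[...,2]<.125)&(P[...,2]>.09)&(P[...,1]>.08)
  print(n,m.sum(),P[m].min(0),P[m].max(0),np.argwhere(m).min(0),np.argwhere(m).max(0))
```

```text
[252.52078516 219.3633075 ] [ 90.08314063 277.45323002] [317.17041816 282.3288441 ] [248.53054718 489.61672317]
[257.71013807 219.31871981] [110.84055227 277.27487924] [317.29520555 279.36083679] [248.99226055 478.63509611]
[245.81265541 214.29293828] [ 63.25062165 257.1717531 ] [316.32095809 259.74851675] [245.38754492 406.06951199]
t 7 [0.60709548 0.1034731  0.1046381 ] [0.61820496 0.11109422 0.1117373 ] [220 254] [225 258]
s 82 [0.59702096 0.08021452 0.0904099 ] [0.63805115 0.1318557  0.12445045] [274 310] [284 327]
```

```bash
python3 -m pendant '{"delta_pos":[[-0.03,-0.2,0],[-0.03,-0.2,0],[-0.03,-0.2,0],[-0.016,-0.1,0],[-0.016,-0.1,0],[-0.016,-0.1,0],[-0.016,-0.1,0]],"rotation":[[0,0,0],[0,0,0],[0,0,0],[0,0,0],[0,0,0],[0,0,0],[0,0,0]],"hand":[-1,-1,-1,-1,-1,-1,-1]}'
python3 -m pendant '{"delta_pos":[[-0.016,-0.1,0],[-0.016,-0.1,0],[-0.016,-0.1,0],[-0.016,-0.1,0]],"rotation":[[0,0,0],[0,0,0],[0,0,0],[0,0,0]],"hand":[-1,-1,-1,-1]}'
python3 - <<'E'
from h import *
c=snap('top','top6');i=c['image'][150:300,230:400,::-1];cv2.imwrite('pics/t6c.png',cv2.resize(i,None,fx=4,fy=4,interpolation=cv2.INTER_CUBIC))
print(get_obs()['ft_force'])
E
```

```text
clock: 6.33
tcp_pos: [0.6147, 0.0767, 0.0977]
orientation: [-0.001, 0.997, -0.079, 0.0]
ft_force: [-0.6, 4.2, 1.3]
grip_width: 0.0002
clock: 6.67
tcp_pos: [0.6119, 0.0616, 0.0976]
orientation: [-0.001, 0.997, -0.079, 0.0]
ft_force: [-0.1, 5.7, 2.8]
grip_width: 0.0001
[-0.38772075  0.38736921  0.01568572]
```

View pics/t6c.png

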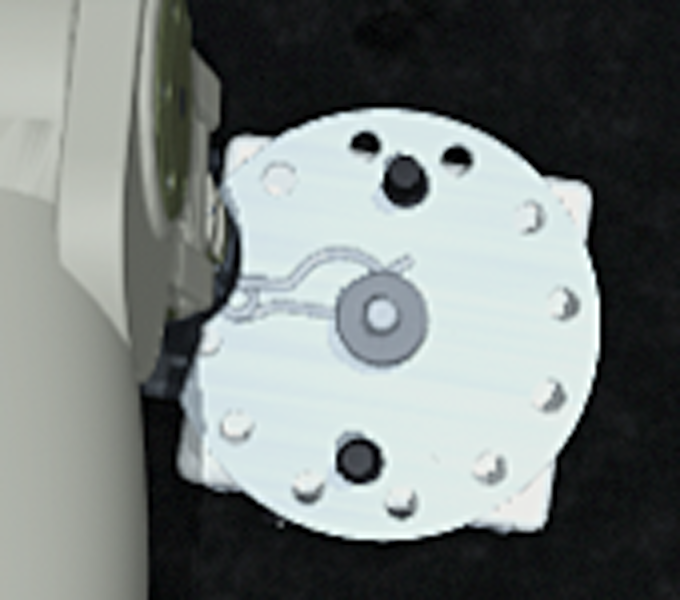

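The clip is moving straight in; its bow tip is now past the boss at (408,262) and the force is about 6 N. I keep pushing.

```bash
python3 -m pendant '{"delta_pos":[[-0.016,-0.1,0],[-0.016,-0.1,0],[-0.016,-0.1,0],[-0.016,-0.1,0]],"rotation":[[0,0,0],[0,0,0],[0,0,0],[0,0,0]],"hand":[-1,-1,-1,-1]}'
python3 -m pendant '{"delta_pos":[[-0.008,-0.05,0],[-0.008,-0.05,0],[0,0,0]],"rotation":[[0,0,0],[0,0,0],[0,0,0]],"hand":[-1,-1,-1]}'
python3 - <<'E'
from h import *
c=snap('top','top7');i=c['image'][150:300,230:400,::-1];cv2.imwrite('pics/t7c.png',cv2.resize(i,None,fx=4,fy=4,interpolation=cv2.INTER_CUBIC))
print(get_obs()['ft_force'])
E
```

```text
clock: 7.05
tcp_pos: [0.6094, 0.0439, 0.0972]
orientation: [0.001, 0.997, -0.079, 0.0]
ft_force: [0.2, 1.0, 0.2]
grip_width: -0.0002
clock: 7.3
tcp_pos: [0.6083, 0.0397, 0.0971]
orientation: [0.0, 0.997, -0.08, -0.0]
ft_force: [0.3, 0.4, 0.4]
grip_width: -0.0001
[-0.40672263  0.42291253  0.7361895 ]
```

View pics/t7c.png

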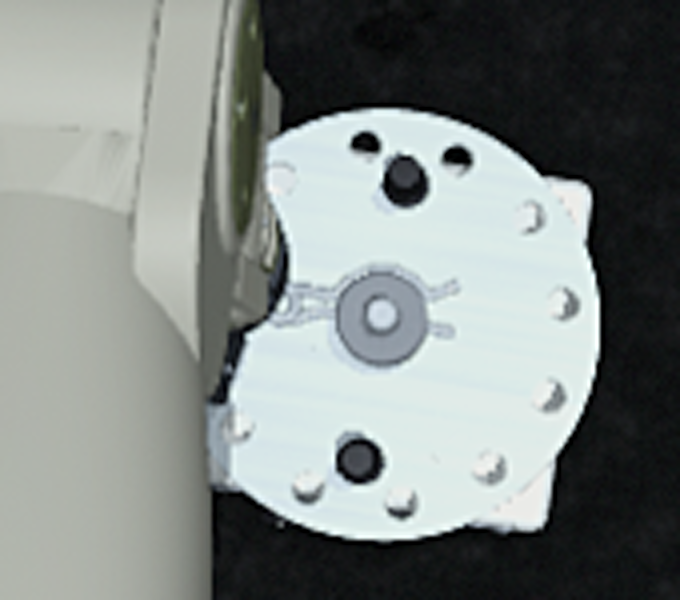

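The bow appears closed round the boss, and the leg tip shows beyond it at (452,330). I back away and measure.

```bash
python3 -m pendant '{"delta_pos":[[0.05,0.3,0],[0.1,0.6,0],[0.1,0.9,0],[0.1,0.9,0.4],[0,0.9,0.9],[0,0.6,0.9],[0,0.5,0.9],[0,0,0.6],[0,0,0]],"rotation":[[0,0,0],[0,0,0],[0,0,0],[0,0,0],[0,0,0],[0,0,0],[0,0,0],[0,0,0],[0,0,0]],"hand":[-1,-1,-1,-1,-1,-1,-1,-1,-1]}'
python3 st.py 8 .094 2>/dev/null
python3 - <<'E'
from h import *
c=load('top8');i=c['image'][190:270,275:375,::-1];cv2.imwrite('pics/t8c.png',cv2.resize(i,None,fx=7,fy=7,interpolation=cv2.INTER_CUBIC))
c=load('side8');i=c['image'][210:280,270:380,::-1];cv2.imwrite('pics/s8c.png',cv2.resize(i,None,fx=7,fy=7,interpolation=cv2.INTER_CUBIC))
E
```

```text
clock: 8.1
tcp_pos: [0.6247, 0.2245, 0.2442]
orientation: [-0.002, 0.997, -0.078, 0.005]
ft_force: [1.0, 0.3, -0.4]
grip_width: -0.0001
top plate z 0.09392548099660541
post 76 [331.  194.1] [ 0.669  -0.0511  0.1335]
post 30 [319.5 265.3] [ 0.5209 -0.027   0.1338]
side plate z 0.09388895948536857
post 63 [354.8 241. ] [ 0.5245 -0.0208  0.1328]
```

View pics/t8c.png

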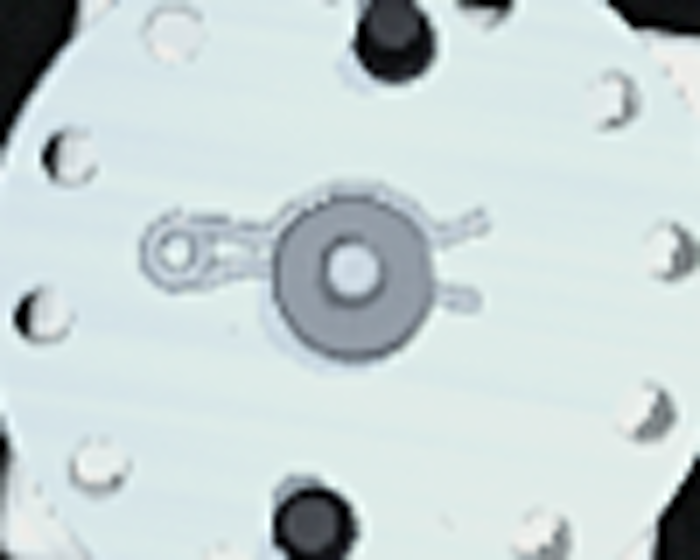

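View pics/s8c.png

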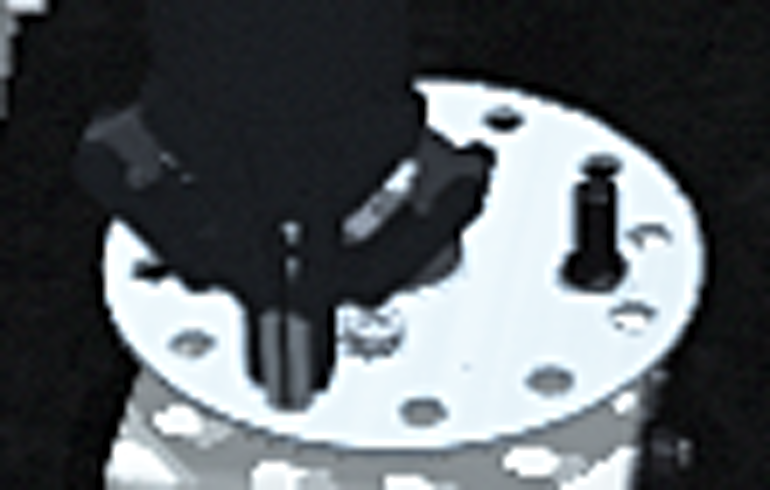

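Run:
```python
from h import *
t=load('top8')
e=plane(t,275+177/7,190+252/7,.106);p=plane(t,275+482/7,190+300/7,.0985)
s=plane(t,275+353/7,190+268/7,.130);b=plane(t,275+354/7,190+279/7,.116)
C=np.array([(.669+.5209)/2,(-.0511-.027)/2]);print(e,p,s,C)
a=np.radians(81);u=-np.array([np.cos(a),np.sin(a)])
for q in(s[:2],C): print('eye',(e[:2]-q)@u,'tip',(p[:2]-q)@u,'len',np.linalg.norm(e[:2]-p[:2]))
w=p[:2]-e[:2];print('leg angle',np.degrees(np.arctan2(w[1],w[0])))
P=cloud(t);a0=load('top0')
for (u,v) in((282,118),(461,217),(490,294),(232,151),(170,149),(200,183)): print(np.abs(t['image'][v-12:v+12,u-12:u+12].astype(int)-a0['image'][v-12:v+12,u-12:u+12]).mean())
```

```text
[0.60467304 0.01400775 0.106     ] [ 0.59026113 -0.07759355  0.0985    ] [ 0.5965223  -0.03944779  0.13      ] [ 0.59495 -0.03905]
eye -0.054072471090979325 tip 0.03865558713792433 len 0.09272810702431157
eye -0.053925543890814075 tip 0.03880251433808957 len 0.09272810702431157
leg angle -98.94122110346828
3.120949074074074
2.8761574074074074
2.9299768518518516
3.2824074074074074
4.25462962962963
3.9560185185185186
```

The eye is 54.0 mm behind the axis (nominal 54) and the tip 38.7 mm ahead (nominal 39). The hub is seated at -9° and the surroundings are unchanged. I hand it in.

```bash
python3 -c "
from cell import *
o=get_obs();print(o['clock'],o['ft_force'],abs(o['qd']).max());print(sign_off())"
```

```text
8.2 [ 0.36506622  0.13545942 -0.21630766] 0.06424120586926461
the job is handed in; nothing more can be done
None
```

I turned the carousel about 31° clockwise by post_b until its hub dropped home over the key. I then pushed the grey clip through from its eye until the bow snapped round the boss. I backed the arm clear and handed the job in at 8.2 s; no verdict was reported.

**Last checks before handing in:**
- **Hub:** both cameras put the plate's upper face at 0.094 m, so the hub is at 66 mm. The slot lies at about -9°, against a key direction of about -8.5°.
- **Clip:** the eye is 54.0 mm behind the shaft axis and the tip 38.7 mm ahead (nominal 54 and 39). The leg is in line with the carousel's x axis to about 0.1°.
- **Bow:** it looks closed round the boss in the top view. I judged this by eye and did not measure the joint. The highest push force I read was about 6 N, and it fell to near 0 as the clip snapped home.
- **Surroundings:** the small items in the top picture look the same as at the start, and the force on the tool at the end was about 0.

**What disagreed:** the two cameras differ by 3 to 8 mm in y. I centred on the top view for the final clip check, because the gripper hid most of the clip in the last side view.

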